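# Index the hub fixture and find the socket for its nut

### The arm

A 6-joint arm with a two-finger parallel gripper is mounted at the origin on the work surface. World frame = base frame: x ahead of the robot, y to its left, z up, the work surface at z = 0. Lengths are in m, angles in degrees, forces in N, time in s.
With the tool pointing down it reaches from about 0.375 to 0.9 m from the base axis. Payload 3.1 kg.
Tool frame: the origin (TCP) lies midway between the tips of the shut fingers; the grasp point (between the pads) lies 19 mm behind it; z points along the fingers, y is the line along which they close (so a half turn about z gives the same grasp; the last joint's range is limited). The gripper opens to 87 mm and grips with 3 to 60 N. Pads are 19 mm wide; open, the fingers measure 117 mm over their backs; the gripper's body (75 mm by 190 mm) begins 51 mm behind the grasp point.
Start: joints at [-87.176, 30.224, 82.088, -0, 67.689, -10.227], TCP at [0.141, -0.609, 0.223] pointing down, gripper open.
Joint ranges: [-176.69, 176.69], [-43.24, 126.21], [12.49, 139.97], [-82, 262], [0, 151.66], [-163.58, 163.58]. Speed limits (degrees/s): [159.86, 159.86, 180, 180, 180, 180].

### API

Orientations are given as a 3x3 rotation matrix whose columns are the frame's x, y, z axes.
In Python, from rig import read_state, capture, camera_info, hand_in gives the robot as it stands.
- The arm moves only by the tool drive_tool, never from a script. Its argument "motion" is a list of rows, each a list of 2 entries, a list of its own where there are three numbers: the shift along the tool's x, y, z in mm, then the turn, a rotation vector about the tool's x, y, z in rad. A call has 1 to 5 rows; each row shifts and turns the commanded pose from where the row before left it, along the tool's axes as they then stand; what a row does not reach is not made up. A row lasts 1/10 s, in which the tool goes at most 50 mm and 8.59 degrees, less where a joint would pass 70% of its speed; a pose out of reach is approached as far as the arm can. A call is refused whole if a number of a shift passes 50 or a number of a turn 0.15, either way. A call with a gripper value outside its range is refused whole. "gripper" is the opening, from 0 (shut) to 1 (fully open), set as the call begins (left out, the last holds). The fingers move at their own pace and stop on an object; the grip force is fixed at half the most. Time passes only in rows, so rows that do not move let the fingers close. It gives the time, the measured TCP pose, the force, the opening and the grip force at its end, in the units of the state.
- read_state(): the state, without advancing time (a new reading comes with each control period).
- capture(name): name is "scene" or "side" or "wrist"; returns the picture (384x512x3 uint8, red, green, blue); there is no depth.
- camera_info(name): a dict with "fovy" (degrees; the focal length in pixels is half the picture's height over the tangent of half this angle, whatever the lens; pixels are square), "cx", "cy" (the principal point, pixels), "xyz" and "orientation" of the camera in the world; the wrist camera has in their place "T_tool_cam" (4x4, takes a point from camera to tool coordinates, whose origin is the TCP and whose axes are the flange's). Camera axes: x right, y down, z forward; pixel columns grow to the right and rows downward; lengths in m; the calibration is good to about 2 mm. The wrist camera is an equidistant fisheye: a pixel r from the principal point sees the ray r / f radians off the axis. A picture is of the moment at which its call begins: read the wrist's pose just before it. camera_info takes no time and is no camera call.
- hand_in(): hands the job in; it is judged then, once.
The state is a dict: "time_s": time; "joint_positions": joint angles; "qvel": joint speeds; "tau": joint torques, N m; "position": TCP position; "tcp_rot": TCP orientation; "force": force on the tool from outside, world axes, zero at the start; "moment": the same for the moment, N m; "opening": opening from 0.0 (shut) to 1.0 (fully open); "grasp_force": force on a finger pad.
Only numpy, scipy, OpenCV 4.12 (cv2) and the standard library are available. Lean on these libraries where they do the work, as an engineer would, in place of code of your own. Each camera call takes 0.05 s, during which the arm holds its last target. There are 200 camera calls.

### The job

Turn the hub fixture one detent, counterclockwise seen from above, so that the next hub clicks in at the pointer nearest the robot, then find the socket that fits that hub's nut by trying them: only the right one goes all the way down over the nut, to the floor of the cup around it. Stand every socket that does not fit back upright on the rubber mat, and finish while still holding the right socket in the gripper, fully seated on the nut. Leave the other hubs in their nests and everything else on the bench where it is.

Things in the scene. Friction and masses are not known exactly. Their poses are not given: they have to be found in the camera images.
- fixture: fixed round base, 300 mm across; origin on the turntable's axis at the table. Its -x points at the steel pointer block on its rim near the robot, z up. On it an aluminium turntable 270 mm across, top 50 mm above the table, with six nests 60 degrees apart, 95 mm from the axis, each of three 12 mm pins; three neighbouring nests hold hubs
- turntable (a joint): turntable angle in rad, positive counterclockwise seen from above, 0 at the start. A spring plunger gives a detent every 60 degrees (1.047 rad); about 0.2 N m takes it out; between detents it turns easily and stays where left; within about 3 degrees of a detent it pulls itself in
- handle (a point): centre of the black bar handle on the turntable's axis, turning with it, 175 mm above the table; bar 60 mm long (along this x axis), 16 mm wide (along y), from 150 to 192 mm above the table, on a 22 mm post, above all the hubs. Pinch it across its width from above and twist
- work_place (a point): centre of the front nest beside the pointer, at the height of the turntable's top (50 mm above the table): the hub to be worked on must stand here after indexing
- hub_a: A wheel hub standing loose (1 mm play) in a nest, aluminium, 82 mm high: round foot 48 mm across, 12 mm high; flanges 52 mm; on top a cup with its floor 63 mm up and 3 mm wall to 72 mm; hex nut in the cup, part of the hub, to 76 mm, top 2 mm bevelled; 10 mm axle end to 82 mm. Origin: centre of the foot's underside, z up; x is square to two flats of the nut. 0.4 kg
- hub_b: Looks like hub_a apart from its nut size; same frame and heights
- hub_c: Looks like hub_a apart from its nut size; same frame and heights
- hub_a_nut (a point): on the axis of hub_a at the foot of its nut (cup floor), where the socket's mouth comes when seated. Nut 19, 23 or 27 mm across flats in a cup of 31, 38 or 45 mm bore, one hub of each; which is not told. Too small a socket stops on the nut 13 mm above this point, too large on the cup rim 9 mm above
- hub_b_nut (a point): on the axis of hub_b at the foot of its nut (cup floor), where the socket's mouth comes when seated. Nut 19, 23 or 27 mm across flats in a cup of 31, 38 or 45 mm bore, one hub of each; which is not told. Too small a socket stops on the nut 13 mm above this point, too large on the cup rim 9 mm above
- hub_c_nut (a point): on the axis of hub_c at the foot of its nut (cup floor), where the socket's mouth comes when seated. Nut 19, 23 or 27 mm across flats in a cup of 31, 38 or 45 mm bore, one hub of each; which is not told. Too small a socket stops on the nut 13 mm above this point, too large on the cup rim 9 mm above
- mat: black rubber mat fixed on the table, 250 mm along its x, 150 mm along its y, 4 mm thick; origin at the centre of its underside
- socket_small: The slimmest steel hex socket with spinner adapter in one piece, standing mouth down on the mat, 88 mm high: body 28 mm outside, 34 mm high, hex bore 20.6 mm across flats (1.6 mm over its nut), 24 mm deep; neck; round adapter to grip, 24 mm diameter, 46 to 88 mm up. Origin: centre of the mouth, z up; x is square to two flats of the bore. Mass 0.18 kg
- socket_mid: The middle steel hex socket with spinner adapter in one piece, standing mouth down on the mat, 88 mm high: body 35 mm outside, 34 mm high, hex bore 24.6 mm across flats (1.6 mm over its nut), 24 mm deep; neck; round adapter to grip, 24 mm diameter, 46 to 88 mm up. Origin: centre of the mouth, z up; x is square to two flats of the bore. Mass 0.18 kg
- socket_large: The widest steel hex socket with spinner adapter in one piece, standing mouth down on the mat, 88 mm high: body 42 mm outside, 34 mm high, hex bore 28.6 mm across flats (1.6 mm over its nut), 24 mm deep; neck; round adapter to grip, 24 mm diameter, 46 to 88 mm up. Origin: centre of the mouth, z up; x is square to two flats of the bore. Mass 0.18 kg
- wrench: bystander, to be left alone: open-ended steel wrench, 170 mm, lying flat on the table
- grease_jar: bystander, to be left alone: squat white jar, 60 mm across, 55 mm high
- oil_bottle: bystander, to be left alone: grey bottle, 48 mm across, 140 mm high
- sprocket: bystander, to be left alone: dark steel ring lying flat, 54 mm across, 8 mm high
- mug: bystander, to be left alone: white mug, 76 mm across, 90 mm high
- brush: bystander, to be left alone: brush with a wooden handle lying on the table
Mind the look-alikes: they are no part of the job. What is shaped like the socket_mid but purple is not meant.

How it is judged:
By the outcome, as a careful person would: the job done as asked, in the order asked, and still so for the second after the job is handed in, while the arm keeps its last pose, push and grip.
It also fails if it takes over 70 s, if anything falls off the work surface, if the arm or the gripper's body presses on something with over 40 N, if the wrist force passes 120 N, or if a joint passes its speed limit or range.

## Working session

There is one attempt and no reset: what is moved stays moved. The work goes in short steps, Python scripts to look and compute and a tool call to move; the robot and the scene stay as the last step left them, time stands still between calls to the robot, and variables do not carry over. Pictures are saved under pics/ and viewed, at most 10 in all, crops included, and the job is handed in when it is done.

Besides the shell and the picture viewer there is one more tool, called after "Emit:" by a JSON object that holds its "fn" and its "kwargs". drive_tool: Moves the arm, as the interface text tells. Its arguments: {"type":"object","properties":{"motion":{"type":"array","items":{"type":"array"}},"gripper":{"type":"number"}},"required":["motion"]}

```bash
mkdir -p pics; ls
python3 - <<'E'
from rig import *
import cv2,numpy as np
s=read_state();print({k:np.round(v,3).tolist() for k,v in s.items()})
ims=[]
for n in["scene","side","wrist"]:
    print(n,camera_info(n)); im=capture(n)[:,:,::-1]; cv2.imwrite(f"pics/{n}0.png",im)
    if n!="wrist": ims.append(im)
cv2.imwrite("pics/a.png",cv2.resize(ims[0],(800,600),interpolation=cv2.INTER_CUBIC))
cv2.imwrite("pics/b.png",cv2.resize(ims[1],(800,600),interpolation=cv2.INTER_CUBIC))
E
```

```text
pics
{'time_s': 0.0, 'joint_positions': [-87.178, 30.279, 82.159, -0.001, 67.685, -10.227], 'qvel': [0.116, -0.018, 0.129, 0.128, 0.008, 0.034], 'tau': [0.0, -44.004, -17.659, 0.063, 0.058, -0.0], 'position': [0.141, -0.608, 0.222], 'tcp_rot': [[0.974, 0.226, -0.0], [0.226, -0.974, 0.002], [0.0, -0.002, -1.0]], 'force': [0.434, 0.49, 0.18], 'moment': [0.055, 0.009, 0.032], 'grasp_force': 0.0, 'opening': 0.997}
scene {'fovy': 47.792738746380074, 'cx': 257.7113326314481, 'cy': 188.20990882414486, 'xyz': array([ 1.64534258, -0.43711934,  0.84041528]), 'orientation': array([[ 0.33444828,  0.48214676, -0.80973999],
       [ 0.9423586 , -0.16177142,  0.29289976],
       [ 0.01022788, -0.86102527, -0.50845932]])}
side {'fovy': 56.537885629111386, 'cx': 252.36044998584168, 'cy': 192.04801640983885, 'xyz': array([ 0.35572579, -0.86934101,  0.92114405]), 'orientation': array([[ 0.97545725, -0.13190157,  0.17630974],
       [-0.21942261, -0.64904698,  0.72841728],
       [ 0.01835393, -0.74922626, -0.66205977]])}
wrist {'fovy': 65.70646984690485, 'cx': 254.55600033324208, 'cy': 194.79469999901227, 'T_tool_cam': array([[-2.05958696e-05, -9.59135931e-01, -2.82945692e-01,
         7.78879750e-02],
       [ 9.99999964e-01, -9.57009924e-05,  2.51618574e-04,
        -3.11159570e-04],
       [-2.68414599e-04, -2.82945677e-01,  9.59135899e-01,
        -1.62923828e-01],
       [ 0.00000000e+00,  0.00000000e+00,  0.00000000e+00,
         1.00000000e+00]])}
```

View pics/a.png

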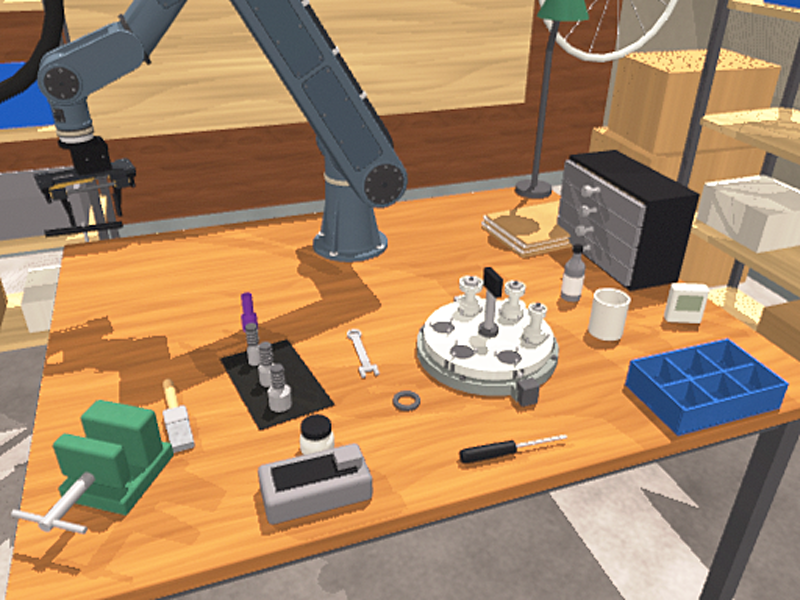

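View pics/b.png

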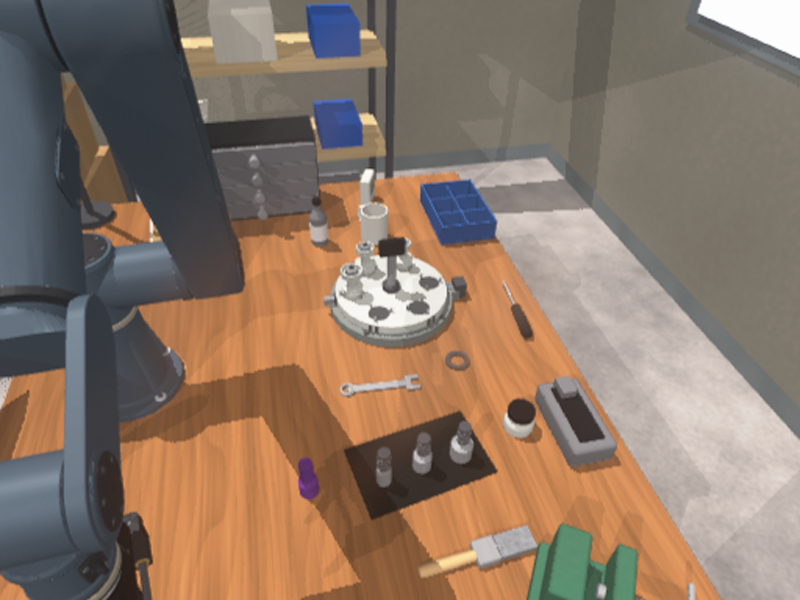

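The scene view (a.png) shows three steel sockets on the black mat at about (252,345), (266,365) and (279,388). They run from slim to wide, and the purple look-alike stands off the mat at (248,310). The fixture handle is at (493,282). In the side view (b.png) the sockets are at (384,468), (424,455) and (462,443), the purple decoy at (308,478), the handle at (392,246), and the steel pointer at (330,300).

```bash
cat > h.py <<'E'
from rig import *
import numpy as np, cv2
def ray(n,px,st=None):
    c=camera_info(n); f=192/np.tan(np.radians(c["fovy"]/2)); d=np.array([px[0]-c["cx"],px[1]-c["cy"]])
    if n!="wrist":
        v=np.array([*d/f,1]); return c["xyz"],c["orientation"]@(v/np.linalg.norm(v))
    r=np.hypot(*d); th=r/f; v=np.array([*(np.sin(th)*d/max(r,1e-9)),np.cos(th)])
    T=c["T_tool_cam"]; R=np.array(st["tcp_rot"])
    return np.array(st["position"])+R@T[:3,3], R@T[:3,:3]@v
def onz(n,px,z,st=None):
    o,d=ray(n,px,st); return o+d*(z-o[2])/d[2]
def tri(rs):
    A=sum(np.eye(3)-np.outer(d,d) for o,d in rs); b=sum((np.eye(3)-np.outer(d,d))@o for o,d in rs)
    return np.linalg.solve(A,b)
E
python3 - <<'E'
from h import *
np.set_printoptions(precision=3,suppress=True)
k=.64
def t(a,b): return tri([ray("scene",np.array(a)*k),ray("side",np.array(b)*k)])
print("handle",t((493,282),(392,246)))
for n,a,b in[("s",(252,327),(384,453)),("m",(265,347),(424,438)),("l",(279,369),(465,426)),("purple",(247,295),(306,463))]: print(n,t(a,b))
for n,b in[("h1",(352,268)),("h2",(365,244)),("h3",(404,243))]: print(n,onz("side",np.array(b)*k,.132))
for n,a in[("h1",(470,279)),("h2",(515,284)),("h3",(537,307))]: print(n,onz("scene",np.array(a)*k,.132))
print("ptr",onz("side",np.array((330,300))*k,.04),"blk",onz("side",np.array((458,288))*k,.05),onz("scene",np.array((527,390))*k,.05))
print("mat",[onz("side",np.array(b)*k,.004)[:2] for b in[(345,450),(459,413),(496,471),(373,517)]])
E
```

```text
handle [0.591 0.138 0.171]
s [ 0.473 -0.335  0.087]
m [ 0.549 -0.321  0.086]
l [ 0.628 -0.31   0.086]
purple [ 0.34  -0.326  0.085]
h1 [0.496 0.126 0.132]
h2 [0.541 0.212 0.132]
h3 [0.635 0.198 0.132]
h1 [0.503 0.129 0.132]
h2 [0.553 0.211 0.132]
h3 [0.651 0.209 0.132]
ptr [0.44  0.131 0.04 ] blk [0.749 0.101 0.05 ] [0.79 0.12 0.05]
mat [array([ 0.414, -0.261]), array([ 0.653, -0.223]), array([ 0.68 , -0.364]), array([ 0.44 , -0.404])]
```

Emit:
{"fn": "drive_tool", "kwargs": {"motion": [[[40,-15,-10],[0,0,0]],[[46,-17,-10],[0,0,0]],[[46,-17,-10],[0,0,0]],[[46,-17,-6],[0,0,0]],[[46,-17,0],[0,0,0]]]}}

```text
time_s: 0.65
position: [0.3421, -0.4767, 0.2594]
tcp_rot: [[0.974, 0.225, 0.001], [0.225, -0.974, -0.002], [0.0, 0.002, -1.0]]
force: [-0.3, -0.4, -0.3]
opening: 1.003
grasp_force: 0.0
```

Emit:
{"fn": "drive_tool", "kwargs": {"motion": [[[46,-17,0],[0,0,0]],[[46,-17,0],[0,0,0]],[[46,-17,0],[0,0,0]],[[46,-17,0],[0,0,0]],[[40,-15,0],[0,0,0]]]}}

```text
time_s: 1.15
position: [0.5418, -0.3441, 0.2582]
tcp_rot: [[0.974, 0.227, -0.0], [0.227, -0.974, 0.001], [-0.0, -0.001, -1.0]]
force: [-0.1, -0.5, 0.3]
opening: 0.995
grasp_force: 0.0
```

Emit:
{"fn": "drive_tool", "kwargs": {"motion": [[[38,-17,0],[0,0,0]],[[0,0,0],[0,0,0]],[[0,0,0],[0,0,0]]]}}

```text
time_s: 1.45
position: [0.5735, -0.3198, 0.2579]
tcp_rot: [[0.974, 0.228, -0.001], [0.228, -0.974, 0.0], [-0.001, -0.001, -1.0]]
force: [-0.5, -0.9, -0.1]
opening: 1.0
grasp_force: 0.0
```

Run:
```python
from h import *
import pickle
s=read_state(); pickle.dump(s,open("s1.p","wb")); im=capture("wrist")[:,:,::-1]; cv2.imwrite("pics/w1r.png",im)
cv2.imwrite("pics/w1.png",cv2.resize(im,(800,600),interpolation=cv2.INTER_CUBIC))
print(s["time_s"],np.round(s["position"],4),np.round(s["tcp_rot"],3).tolist(),np.round(s["joint_positions"],1))
```

```text
1.45 [ 0.5735 -0.3198  0.2579] [[0.974, 0.228, -0.001], [0.228, -0.974, 0.0], [-0.001, -0.001, -1.0]] [-38.9  30.8  74.9  -0.   74.4  38. ]
```

View pics/w1.png

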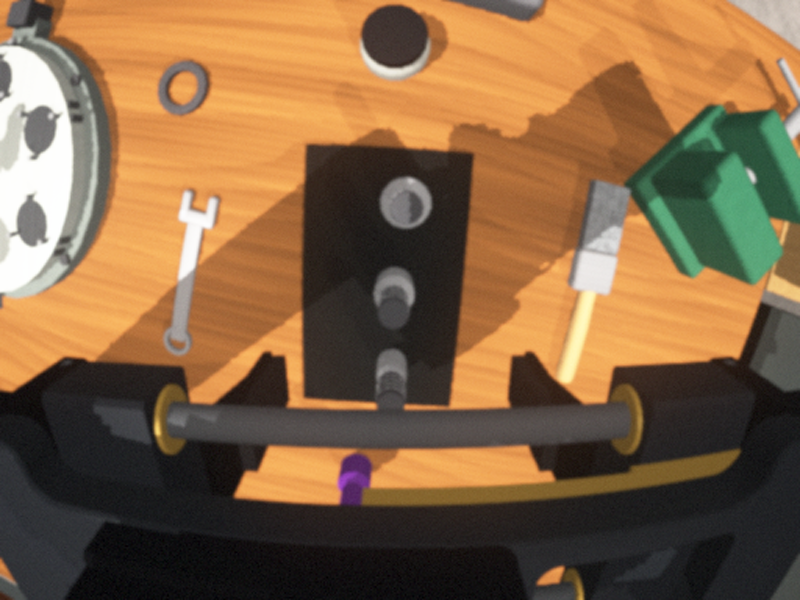

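The wrist view (w1.png) shows the mat with the large socket at (405,205), the middle one at (393,300) and the slim one at (390,380). The purple decoy is at (353,480), off the mat. Next I go over the fixture.

Emit:
{"fn": "drive_tool", "kwargs": {"motion": [[[5,-40,-4],[0,0,0]],[[5,-47,-4],[0,0,0]],[[5,-47,-4],[0,0,0]],[[5,-47,-4],[0,0,0]],[[5,-47,-4],[0,0,0]]]}}

```text
time_s: 2.0
position: [0.5446, -0.0931, 0.2787]
tcp_rot: [[0.975, 0.223, -0.0], [0.223, -0.975, -0.0], [-0.0, 0.0, -1.0]]
force: [0.6, -0.2, 0.5]
opening: 1.0
grasp_force: 0.0
```

Emit:
{"fn": "drive_tool", "kwargs": {"motion": [[[5,-47,-2],[0,0,0]],[[5,-47,0],[0,0,0]],[[5,-47,0],[0,0,0]],[[5,-47,0],[0,0,0]],[[7,-42,0],[0,0,0]]]}}

```text
time_s: 2.5
position: [0.5193, 0.1373, 0.2807]
tcp_rot: [[0.975, 0.224, -0.0], [0.224, -0.975, -0.0], [-0.0, 0.0, -1.0]]
force: [0.8, -0.7, -0.9]
opening: 0.999
grasp_force: 0.0
```

Emit:
{"fn": "drive_tool", "kwargs": {"motion": [[[0,0,0],[0,0,0]],[[0,0,0],[0,0,0]],[[0,0,0],[0,0,0]]]}}

```text
time_s: 2.8
position: [0.5206, 0.1352, 0.2805]
tcp_rot: [[0.975, 0.224, -0.0], [0.224, -0.975, -0.001], [-0.0, 0.001, -1.0]]
force: [-0.5, -0.0, 0.0]
opening: 1.004
grasp_force: 0.0
```

Run:
```python
from h import *
import pickle
s=pickle.load(open("s1.p","rb")); k=.64
for n,p,z in[("l",(406,209),.092),("lbody",(405,203),.038),("m",(393,312),.092),("mat",(306,145),.004),("mat",(473,154),.004)]: print(n,onz("wrist",np.array(p)*k,z,s).round(3))
s=read_state(); pickle.dump(s,open("s2.p","wb")); im=capture("wrist")[:,:,::-1]; cv2.imwrite("pics/w2r.png",im)
cv2.imwrite("pics/w2.png",cv2.resize(im,(800,600),interpolation=cv2.INTER_CUBIC))
print(s["time_s"],np.round(s["position"],4),np.round(s["tcp_rot"],3).tolist(),np.round(s["joint_positions"],1))
```

```text
l [ 0.624 -0.314  0.092]
lbody [ 0.625 -0.314  0.038]
m [ 0.548 -0.322  0.092]
mat [ 0.655 -0.216  0.004]
mat [ 0.68  -0.363  0.004]
2.8 [0.5206 0.1352 0.2805] [[0.975, 0.224, -0.0], [0.224, -0.975, -0.001], [-0.0, 0.001, -1.0]] [ 2.7 19.7 90.5 -0.  69.9 79.8]
```

View pics/w2.png

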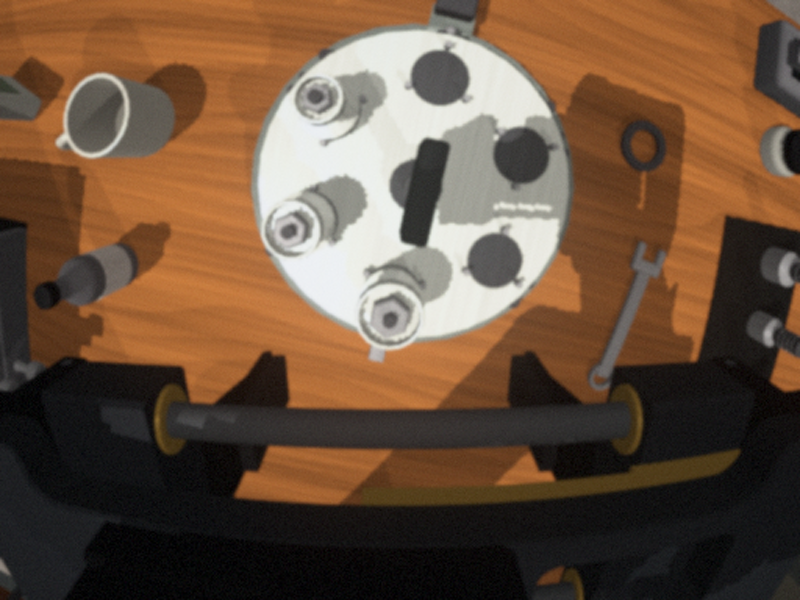

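The view w2.png shows the black handle running from (432,140) to (416,245) and the pointer at (377,353). The hubs stand at (390,313), now at the pointer, then (290,228) and (318,97). Counterclockwise brings the hub at (290,228) to the pointer. An enlarged crop will show its nut size.

Run:
```python
from h import *
import pickle
s=pickle.load(open("s2.p","rb")); k=.64
im=cv2.imread("pics/w2r.png")
c=[im[y-30:y+30,x-30:x+30] for x,y in[(250,199),(186,147),(203,63)]]
cv2.imwrite("pics/c1.png",np.hstack([cv2.resize(q,(264,264),interpolation=cv2.INTER_CUBIC) for q in c]))
W=lambda p,z:onz("wrist",np.array(p)*k,z,s)
# handle: dark mask
m=(im.max(2)<50).astype(np.uint8); n,l,st,ce=cv2.connectedComponentsWithStats(m)
i=l[int(190*k),int(427*k)]; print(st[i],ce[i])
q=cv2.minAreaRect(np.argwhere(l==i)[:,::-1].astype(np.float32)); print(q)
P=np.array([onz("wrist",b,.192,s) for b in cv2.boxPoints(q)]); print(P.round(4),P.mean(0))
for n,p in[("h1",(390,318)),("h2",(290,230)),("h3",(318,97))]: print(n,W(p,.126).round(4))
for n,p in[("ptr",(377,353))]: print(n,W(p,.04).round(4))
# turntable rim ellipse at z=.05
for p in[(258,180),(572,190),(420,28),(430,340)]: print(W(p,.05).round(4))
for p in[(440,78),(522,156),(495,260)]: print("nest",W(p,.05).round(4))
```

```text
[260 104  23  41 374] [271.54545455 123.0828877 ]
((270.8926086425781, 123.13529968261719), (17.356380462646484, 41.61411666870117), 11.888657569885254)
[[0.5705 0.1437 0.192 ]
 [0.6058 0.1445 0.192 ]
 [0.6062 0.13   0.192 ]
 [0.5708 0.129  0.192 ]] [0.58831953 0.13682198 0.192     ]
h1 [0.494  0.1349 0.126 ]
h2 [0.5411 0.2172 0.126 ]
h3 [0.6355 0.2169 0.126 ]
ptr [0.4297 0.1343 0.04  ]
[0.5654 0.269  0.05  ]
[0.6197 0.0008 0.05  ]
[0.7228 0.1625 0.05  ]
[0.457  0.0906 0.05  ]
nest [0.6827 0.1363 0.05  ]
nest [0.6356 0.0529 0.05  ]
nest [0.5417 0.0528 0.05  ]
```

View pics/c1.png

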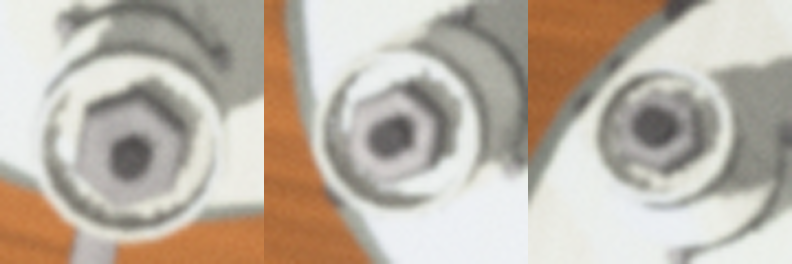

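The nuts in c1.png, from left to right, are largest (at the pointer now), medium (next to come) and smallest, with cup outer widths of about 180:155:135 px, which matches 51:44:37 mm. So the middle socket should fit the next hub. Next I pinch the handle.

Emit:
{"fn": "drive_tool", "kwargs": {"motion": [[[14,0,0],[0,0,0.108]],[[18,0,0],[0,0,0.108]],[[36,0,0],[0,0,0]],[[0,0,5],[0,0,0]],[[0,0,15],[0,0,0]]]}}

```text
time_s: 3.35
position: [0.5898, 0.1408, 0.2612]
tcp_rot: [[1.0, 0.009, 0.003], [0.009, -1.0, -0.0], [0.003, 0.0, -1.0]]
force: [-1.0, 1.2, 0.0]
opening: 0.999
grasp_force: 0.0
```

Run:
```python
from h import *
s=read_state();print(s["position"],s["tcp_rot"],s["joint_positions"])
```

```text
[0.5898392  0.14077156 0.26117106] [[ 9.99956825e-01  8.81430789e-03  2.94198159e-03]
 [ 8.81450790e-03 -9.99961150e-01 -5.50255906e-05]
 [ 2.94138228e-03  8.09553348e-05 -9.99995671e-01]] [ 2.88188963e+00  2.63837414e+01  8.24294317e+01 -1.22920246e-02
  7.10186356e+01  9.23808347e+01]
```

Emit:
{"fn": "drive_tool", "kwargs": {"motion": [[[-1,5,25],[0,0,0]],[[0,0,30],[0,0,0]],[[0,0,30],[0,0,0]],[[0,0,20],[0,0,0]],[[0,0,0],[0,0,0]]]}}

```text
time_s: 3.85
position: [0.584, 0.1359, 0.1522]
tcp_rot: [[1.0, 0.009, -0.008], [0.009, -1.0, -0.001], [-0.008, 0.001, -1.0]]
force: [-1.0, -0.4, -0.3]
opening: 1.001
grasp_force: 0.0
```

Emit:
{"fn": "drive_tool", "kwargs": {"motion": [[[0,0,0],[0,0,0]],[[0,0,0],[0,0,0]],[[0,0,0],[0,0,0]],[[0,0,0],[0,0,0]],[[0,0,0],[0,0,0]]], "gripper": 0}}

```text
time_s: 4.35
position: [0.5873, 0.1379, 0.1563]
tcp_rot: [[1.0, 0.012, 0.001], [0.012, -1.0, 0.0], [0.001, -0.0, -1.0]]
force: [0.7, 0.2, -0.3]
opening: 0.633
grasp_force: 0.0
```

Emit:
{"fn": "drive_tool", "kwargs": {"motion": [[[0,0,0],[0,0,0]],[[0,0,0],[0,0,0]],[[0,0,0],[0,0,0]]]}}

```text
time_s: 4.65
position: [0.587, 0.1378, 0.1555]
tcp_rot: [[1.0, 0.012, -0.0], [0.012, -1.0, 0.0], [-0.0, -0.0, -1.0]]
force: [0.2, 0.4, -0.3]
opening: 0.358
grasp_force: 0.0
```

Emit:
{"fn": "drive_tool", "kwargs": {"motion": [[[1,1,0],[0,0,0]],[[0,0,0],[0,0,0]],[[0,0,0],[0,0,0]],[[0,0,0],[0,0,0]],[[0,0,0],[0,0,0]]]}}

```text
time_s: 5.15
position: [0.5882, 0.1361, 0.1555]
tcp_rot: [[1.0, 0.012, 0.0], [0.012, -1.0, -0.001], [0.0, 0.001, -1.0]]
force: [0.8, -3.4, -1.1]
opening: 0.18
grasp_force: 30.0
```

Gripped (opening 0.18, about 16 mm). I now twist 60° counterclockwise, which is negative about tool z.

Emit:
{"fn": "drive_tool", "kwargs": {"motion": [[[0,0,0],[0,0,-0.1]],[[0,0,0],[0,0,-0.12]],[[0,0,0],[0,0,-0.14]],[[0,0,0],[0,0,-0.14]],[[0,0,0],[0,0,-0.14]]]}}

```text
time_s: 5.65
position: [0.5876, 0.1356, 0.1555]
tcp_rot: [[0.792, 0.611, -0.001], [0.611, -0.792, -0.002], [-0.002, 0.001, -1.0]]
force: [0.8, -4.6, -1.0]
opening: 0.193
grasp_force: 28.8
```

Emit:
{"fn": "drive_tool", "kwargs": {"motion": [[[0,0,0],[0,0,-0.14]],[[0,0,0],[0,0,-0.14]],[[0,0,0],[0,0,-0.12]],[[0,0,0],[0,0,0]],[[0,0,0],[0,0,0]]]}}

```text
time_s: 6.15
position: [0.5884, 0.136, 0.1555]
tcp_rot: [[0.5, 0.866, 0.001], [0.866, -0.5, -0.001], [-0.001, 0.001, -1.0]]
force: [1.9, -6.9, -1.2]
opening: 0.18
grasp_force: 30.1
```

Run:
```python
from h import *
s=read_state();R=np.array(s["tcp_rot"]);print(s["position"],np.degrees(np.arctan2(R[1,0],R[0,0])),s["moment"],s["force"])
```

```text
[0.58840954 0.13604256 0.15548545] 60.014257413902726 [-0.86470397 -0.25099365 -0.38343707] [ 1.93898678 -6.87420645 -1.1851723 ]
```

Emit:
{"fn": "drive_tool", "kwargs": {"motion": [[[0,0,0],[0,0,0]],[[0,0,0],[0,0,0]],[[0,0,0],[0,0,0]],[[0,0,-10],[0,0,0]],[[0,0,-25],[0,0,0]]], "gripper": 1}}

```text
time_s: 6.65
position: [0.5861, 0.1371, 0.1892]
tcp_rot: [[0.496, 0.868, -0.006], [0.868, -0.496, 0.0], [-0.003, -0.005, -1.0]]
force: [-0.3, -0.3, -0.6]
opening: 0.55
grasp_force: 0.0
```

Emit:
{"fn": "drive_tool", "kwargs": {"motion": [[[0,0,-40],[0,0,0]],[[0,0,-40],[0,0,0.12]],[[0,0,-10],[0,0,0.14]],[[0,0,0],[0,0,0.14]],[[0,0,0],[0,0,0.14]]]}}

```text
time_s: 7.15
position: [0.5882, 0.1373, 0.2825]
tcp_rot: [[0.875, 0.485, 0.003], [0.485, -0.875, 0.001], [0.003, 0.001, -1.0]]
force: [0.4, -0.5, 0.8]
opening: 0.968
grasp_force: 0.0
```

Emit:
{"fn": "drive_tool", "kwargs": {"motion": [[[-30,0,0],[0,0,0.14]],[[-40,0,0],[0,0,0.14]],[[-40,0,0],[0,0,0.058]],[[0,0,0],[0,0,0]],[[0,0,0],[0,0,0]]]}}

```text
time_s: 7.65
position: [0.4855, 0.0986, 0.2816]
tcp_rot: [[0.985, 0.173, 0.002], [0.173, -0.985, 0.0], [0.002, -0.0, -1.0]]
force: [0.3, -0.1, 0.7]
opening: 1.0
grasp_force: 0.0
```

Run:
```python
from h import *
import pickle
s=read_state(); pickle.dump(s,open("s3.p","wb")); im=capture("wrist")[:,:,::-1]; cv2.imwrite("pics/w3r.png",im)
cv2.imwrite("pics/w3.png",cv2.resize(im,(800,600),interpolation=cv2.INTER_CUBIC))
print(s["time_s"],np.round(s["position"],4),np.round(s["tcp_rot"],3).tolist(),np.round(s["joint_positions"],1))
```

```text
7.65 [0.4855 0.0986 0.2816] [[0.985, 0.173, 0.002], [0.173, -0.985, 0.0], [0.002, -0.0, -1.0]] [-1.5 16.  96.   0.  67.9 78.5]
```

View pics/w3.png

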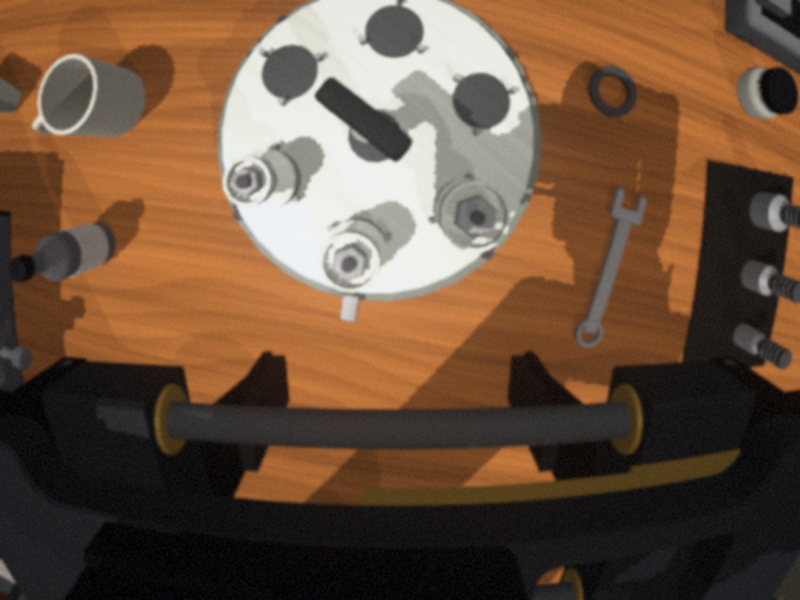

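The turntable has indexed. In w3.png the medium hub is at (350,260), in line with the pointer at (349,308). The large hub is at (474,215) and the small one at (248,180).

Run:
```python
from h import *
import pickle
s=pickle.load(open("s3.p","rb")); k=.64
im=cv2.imread("pics/w3r.png")
W=lambda p,z:onz("wrist",np.array(p)*k,z,s)
N={}
for n,p,z in[("mid",(350,258),.122),("midaxle",(350,264),.132),("big",(474,213),.122),("small",(248,180),.126),("n0",(395,31),.05),("n1",(290,71),.05),("n2",(482,100),.05)]: print(n,W(p,z).round(4))
# top-down rectified view (metric) of the hub at nut-top plane z=.126, 8px/mm
C=W((350,258),.126); print(C)
c=camera_info("wrist"); f=192/np.tan(np.radians(c["fovy"]/2));T=c["T_tool_cam"];R=np.array(s["tcp_rot"])
g=np.linspace(-.03,.03,600); X,Y=np.meshgrid(g,g[::-1]); P=np.stack([C[0]+X,C[1]+Y,0*X+.126],-1)
Q=((P-np.array(s["position"]))@R-T[:3,3])@T[:3,:3]
th=np.arctan2(np.hypot(Q[...,0],Q[...,1]),Q[...,2]);r=f*th/np.hypot(Q[...,0],Q[...,1])
o=cv2.remap(im,(c["cx"]+r*Q[...,0]).astype(np.float32),(c["cy"]+r*Q[...,1]).astype(np.float32),cv2.INTER_CUBIC)
cv2.imwrite("pics/n.png",o)
```

```text
mid [0.4967 0.1351 0.122 ]
midaxle [0.4946 0.1338 0.132 ]
big [0.5436 0.0549 0.122 ]
small [0.5414 0.2153 0.126 ]
n0 [0.6834 0.1358 0.05  ]
n1 [0.6356 0.218  0.05  ]
n2 [0.6369 0.0534 0.05  ]
[0.49751836 0.13481489 0.126     ]
```

View pics/n.png

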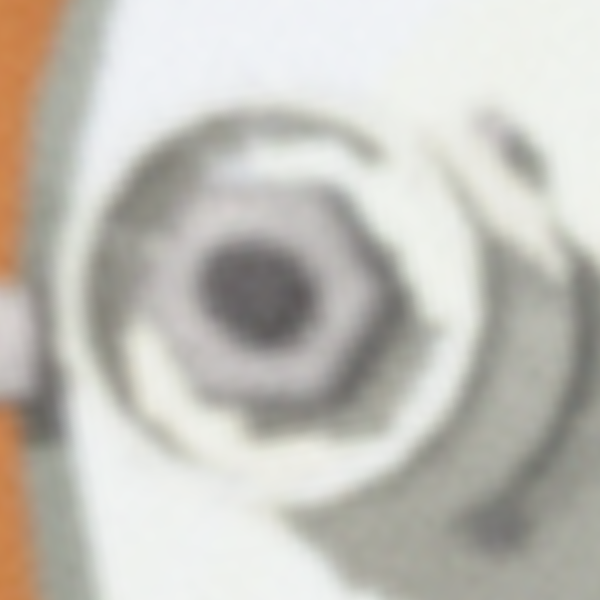

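Rectified at 10 px per mm, n.png shows the nut centre at (262,292), which is world (0.4938, 0.1357). The corners lie left and right at (145,285) and (378,292), so the nut has corners at about −2° and flats square to 28° (mod 60). Now to the sockets.

Emit:
{"fn": "drive_tool", "kwargs": {"motion": [[[-9,40,4],[0,0,0]],[[-10,45,4],[0,0,0]],[[-10,45,4],[0,0,0]],[[-10,45,4],[0,0,0]],[[-10,45,4],[0,0,0]]]}}

```text
time_s: 8.2
position: [0.4773, -0.1292, 0.2609]
tcp_rot: [[0.985, 0.174, 0.003], [0.174, -0.985, -0.001], [0.002, 0.001, -1.0]]
force: [0.7, -0.3, -0.1]
opening: 1.001
grasp_force: 0.0
```

Emit:
{"fn": "drive_tool", "kwargs": {"motion": [[[-10,45,0],[0,0,0]],[[-10,45,0],[0,0,0]],[[-9,45,0],[0,0,0]],[[-8,40,0],[0,0,0]],[[0,0,0],[0,0,0]]]}}

```text
time_s: 8.7
position: [0.4712, -0.3127, 0.2608]
tcp_rot: [[0.986, 0.168, 0.003], [0.168, -0.986, -0.005], [0.002, 0.006, -1.0]]
force: [0.2, 0.8, -0.4]
opening: 1.005
grasp_force: 0.0
```

Run:
```python
from h import *
import pickle
s=read_state(); pickle.dump(s,open("s4.p","wb")); im=capture("wrist")[:,:,::-1]; cv2.imwrite("pics/w4r.png",im)
cv2.imwrite("pics/w4.png",cv2.resize(im,(800,600),interpolation=cv2.INTER_CUBIC))
print(s["time_s"],np.round(s["position"],4),np.round(s["tcp_rot"],3).tolist(),np.round(s["joint_positions"],1))
```

```text
8.7 [ 0.4712 -0.3127  0.2608] [[0.986, 0.168, 0.003], [0.168, -0.986, -0.005], [0.002, 0.006, -1.0]] [-44.8  23.   88.4  -0.1  68.2  35.5]
```

View pics/w4.png

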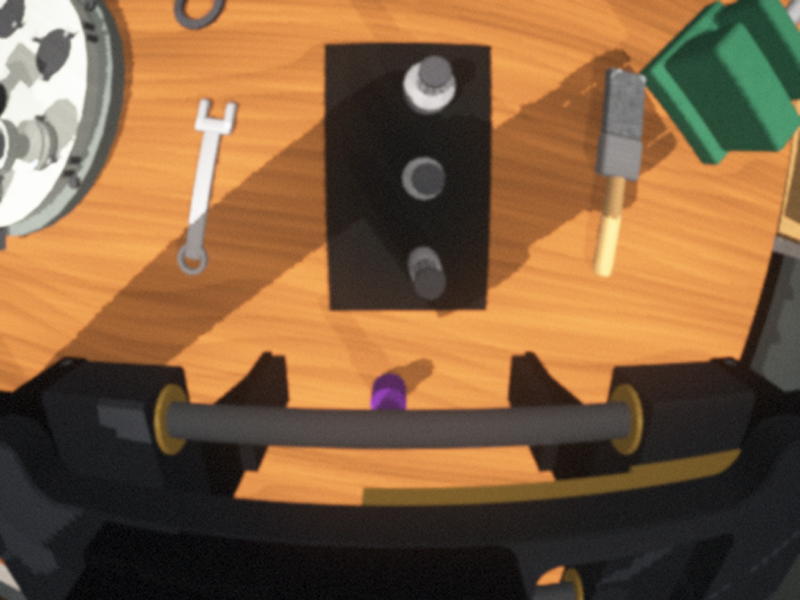

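Candidates in w4.png: (430,85) widest, (424,178) middle, (426,272) slimmest, and (389,390) purple, which is off the mat. The one meant is at (424,178): it is steel, on the mat, and of middle width. I confirm it in a crop.

Run:
```python
from h import *
import pickle
s=pickle.load(open("s4.p","rb")); k=.64
im=cv2.imread("pics/w4r.png"); cv2.imwrite("pics/c2.png",cv2.resize(im[30:205,235:320],None,fx=3.4,fy=3.4,interpolation=cv2.INTER_CUBIC))
W=lambda p,z:onz("wrist",np.array(p)*k,z,s)
for n,p,z in[("top",(429,179),.092),("body",(424,178),.038),("l",(403,178),.038),("r",(445,178),.038),("Ltop",(434,73),.092),("Lbody",(430,86),.038),("Stop",(429,278),.092)]: print(n,W(p,z).round(4))
st=read_state();print(st["position"],st["tcp_rot"])
```

```text
top [ 0.5468 -0.323   0.092 ]
body [ 0.5468 -0.3228  0.038 ]
l [ 0.5438 -0.3058  0.038 ]
r [ 0.55   -0.3399  0.038 ]
Ltop [ 0.6234 -0.3134  0.092 ]
Lbody [ 0.624  -0.3144  0.038 ]
Stop [ 0.4758 -0.336   0.092 ]
[ 0.4706525  -0.30931433  0.26049934] [[ 0.98553213  0.16947811  0.00189695]
 [ 0.16948122 -0.98553208 -0.00162113]
 [ 0.00159476  0.00191917 -0.99999689]]
```

View pics/c2.png

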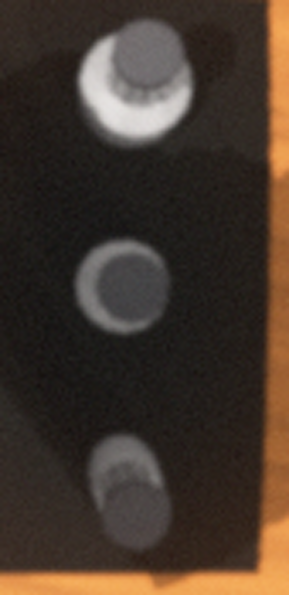

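The crop c2.png confirms it. The centre socket at (123,286) is steel, 34.6 mm across the body, and stands at (0.547, −0.322).

Emit:
{"fn": "drive_tool", "kwargs": {"motion": [[[20,7,10],[0,0,0]],[[30,10,30],[0,0,0]],[[20,7,40],[0,0,0]],[[3,2,40],[0,0,0]],[[0,0,0],[0,0,0]]]}}

```text
time_s: 9.25
position: [0.5437, -0.3145, 0.1345]
tcp_rot: [[0.984, 0.175, -0.01], [0.175, -0.984, 0.009], [-0.008, -0.01, -1.0]]
force: [-0.7, 1.0, -0.2]
opening: 1.001
grasp_force: 0.0
```

Emit:
{"fn": "drive_tool", "kwargs": {"motion": [[[0,0,0],[0,0,0]],[[0,0,0],[0,0,0]]]}}

```text
time_s: 9.45
position: [0.547, -0.319, 0.1429]
tcp_rot: [[0.985, 0.174, 0.003], [0.174, -0.985, -0.002], [0.003, 0.003, -1.0]]
force: [0.6, 0.2, 0.5]
opening: 1.0
grasp_force: 0.0
```

Run:
```python
from h import *
st=read_state();R=np.array(st["tcp_rot"]);print(st["position"],(R.T@(np.array([.5473,-.3222,.056])-st["position"])*1000).round(1))
```

```text
[ 0.54695113 -0.31896709  0.14294638] [-0.4  3.  87. ]
```

Emit:
{"fn": "drive_tool", "kwargs": {"motion": [[[0,2,20],[0,0,0]],[[0,1,30],[0,0,0]],[[0,0,24],[0,0,0]],[[0,0,13],[0,0,0]],[[0,0,0],[0,0,0]]], "gripper": 0.5}}

```text
time_s: 9.95
position: [0.546, -0.3214, 0.0538]
tcp_rot: [[0.985, 0.173, -0.0], [0.173, -0.985, 0.0], [-0.0, -0.0, -1.0]]
force: [-0.0, 0.9, 0.6]
opening: 0.628
grasp_force: 0.0
```

Emit:
{"fn": "drive_tool", "kwargs": {"motion": [[[0,0,0],[0,0,0]],[[0,0,0],[0,0,0]],[[0,0,0],[0,0,0]],[[0,0,0],[0,0,0]],[[0,0,0],[0,0,0]]], "gripper": 0}}

```text
time_s: 10.45
position: [0.5467, -0.322, 0.0545]
tcp_rot: [[0.985, 0.173, 0.001], [0.173, -0.985, -0.001], [0.001, 0.002, -1.0]]
force: [0.4, 0.4, 4.4]
opening: 0.266
grasp_force: 30.0
```

Emit:
{"fn": "drive_tool", "kwargs": {"motion": [[[0,0,-20],[0,0,0]],[[0,0,-40],[0,0,0]],[[0,0,-40],[0,0,0]],[[2,-20,-40],[0,0,0]],[[2,-35,-30],[0,0,0]]]}}

```text
time_s: 10.95
position: [0.5416, -0.2687, 0.2259]
tcp_rot: [[0.985, 0.17, 0.004], [0.17, -0.985, -0.003], [0.003, 0.004, -1.0]]
force: [1.0, 0.4, -1.0]
opening: 0.263
grasp_force: 30.0
```

Emit:
{"fn": "drive_tool", "kwargs": {"motion": [[[3,-45,-15],[0,0,0]],[[3,-45,0],[0,0,0]],[[3,-45,0],[0,0,0]],[[3,-45,0],[0,0,0]],[[3,-45,0],[0,0,0]]]}}

```text
time_s: 11.45
position: [0.5155, -0.0405, 0.2383]
tcp_rot: [[0.985, 0.172, -0.001], [0.172, -0.985, 0.0], [-0.001, -0.001, -1.0]]
force: [1.1, 1.6, -1.1]
opening: 0.265
grasp_force: 30.0
```

Emit:
{"fn": "drive_tool", "kwargs": {"motion": [[[3,-45,0],[0,0,0]],[[3,-45,0],[0,0,0]],[[2,-45,0],[0,0,0]],[[0,-30,0],[0,0,0]],[[0,-15,0],[0,0,0]]]}}

```text
time_s: 11.95
position: [0.4917, 0.1387, 0.2382]
tcp_rot: [[0.984, 0.176, -0.002], [0.176, -0.984, 0.0], [-0.002, -0.001, -1.0]]
force: [0.4, -0.2, -1.7]
opening: 0.265
grasp_force: 30.0
```

Emit:
{"fn": "drive_tool", "kwargs": {"motion": [[[0,0,0],[0,0,-0.1]],[[0,0,0],[0,0,-0.12]],[[0,0,0],[0,0,-0.1]],[[0,0,0],[0,0,0]],[[0,0,0],[0,0,0]]]}}

```text
time_s: 12.45
position: [0.4933, 0.1357, 0.2384]
tcp_rot: [[0.882, 0.471, -0.0], [0.471, -0.882, -0.0], [-0.0, 0.0, -1.0]]
force: [-0.5, 0.6, -2.4]
opening: 0.265
grasp_force: 30.0
```

Run:
```python
from h import *
st=read_state();R=np.array(st["tcp_rot"]);print(st["position"],np.degrees(np.arctan2(R[1,0],R[0,0])),(R.T@(np.array([.4934,.1358,.1765])-st["position"])*1000).round(1),st["force"])
cv2.imwrite("pics/s5.png",capture("side")[:,:,::-1])
```

```text
[0.49329002 0.13565305 0.23837011] 28.126702986000776 [ 0.2 -0.1 61.9] [-0.49862692  0.57743387 -2.3965576 ]
```

Emit:
{"fn": "drive_tool", "kwargs": {"motion": [[[0,0,15],[0,0,0]],[[0,0,20],[0,0,0]],[[0,0,15],[0,0,0]],[[0,0,5],[0,0,0]],[[0,0,0],[0,0,0]]]}}

```text
time_s: 13.0
position: [0.4929, 0.136, 0.1829]
tcp_rot: [[0.881, 0.473, -0.002], [0.473, -0.881, -0.0], [-0.002, -0.001, -1.0]]
force: [-0.2, 0.1, -1.4]
opening: 0.269
grasp_force: 30.0
```

Emit:
{"fn": "drive_tool", "kwargs": {"motion": [[[0,0,2],[0,0,0]],[[0,0,2],[0,0,0]],[[0,0,2],[0,0,0]],[[0,0,2],[0,0,0]],[[0,0,0],[0,0,0]]]}}

```text
time_s: 13.5
position: [0.4933, 0.1362, 0.1756]
tcp_rot: [[0.881, 0.474, 0.0], [0.474, -0.881, -0.0], [0.0, 0.0, -1.0]]
force: [0.3, -0.5, -1.7]
opening: 0.267
grasp_force: 30.0
```

Emit:
{"fn": "drive_tool", "kwargs": {"motion": [[[0,0,1],[0,0,0]],[[0,0,1],[0,0,0]],[[0,0,1],[0,0,0]],[[0,0,1],[0,0,0]],[[0,0,0],[0,0,0]]]}}

```text
time_s: 14.0
position: [0.4939, 0.136, 0.1727]
tcp_rot: [[0.88, 0.474, 0.002], [0.474, -0.88, -0.001], [0.001, 0.002, -1.0]]
force: [-1.4, -1.4, 6.2]
opening: 0.268
grasp_force: 30.0
```

Emit:
{"fn": "drive_tool", "kwargs": {"motion": [[[0,0,0],[0,0,-0.05]],[[0,0,0],[0,0,-0.05]],[[0,0,0],[0,0,-0.05]],[[0,0,0],[0,0,-0.05]],[[0,0,0],[0,0,0]]]}}

```text
time_s: 14.5
position: [0.4945, 0.1362, 0.1727]
tcp_rot: [[0.768, 0.64, 0.003], [0.64, -0.768, 0.0], [0.003, 0.002, -1.0]]
force: [-0.7, -0.3, 5.6]
opening: 0.265
grasp_force: 30.0
```

Emit:
{"fn": "drive_tool", "kwargs": {"motion": [[[0,0,0],[0,0,0.1]],[[0,0,0],[0,0,0.1]],[[0,0,0],[0,0,0.05]],[[0,0,0],[0,0,0.05]],[[0,0,0],[0,0,0]]]}}

```text
time_s: 15.0
position: [0.4945, 0.1363, 0.1727]
tcp_rot: [[0.924, 0.383, 0.003], [0.383, -0.924, 0.0], [0.003, 0.001, -1.0]]
force: [-0.4, -1.2, 4.8]
opening: 0.265
grasp_force: 30.0
```

Run:
```python
from h import *
st=read_state();print(st["position"],st["moment"],st["force"])
```

```text
[0.49451293 0.13632988 0.17269966] [-0.05476236  0.00675206  0.04129196] [-0.40977554 -1.18965286  4.80568717]
```

Emit:
{"fn": "drive_tool", "kwargs": {"motion": [[[0,0,0.5],[0,0,0.07]],[[0,0,0],[0,0,0.07]],[[0,0,0],[0,0,0.07]],[[0,0,0],[0,0,0.07]],[[0,0,0],[0,0,0.07]]]}}

```text
time_s: 15.5
position: [0.4944, 0.1363, 0.1722]
tcp_rot: [[0.999, 0.041, 0.003], [0.041, -0.999, 0.0], [0.003, 0.0, -1.0]]
force: [-0.7, 1.1, 5.8]
opening: 0.265
grasp_force: 30.0
```

Emit:
{"fn": "drive_tool", "kwargs": {"motion": [[[0,0,0],[0,0,0.07]],[[0,0,0],[0,0,0.07]],[[0,0,0],[0,0,0.07]],[[0,0,0],[0,0,0.07]],[[0,0,0],[0,0,0.07]]]}}

```text
time_s: 16.0
position: [0.4937, 0.1364, 0.1711]
tcp_rot: [[0.953, -0.304, 0.001], [-0.304, -0.953, 0.0], [0.001, -0.001, -1.0]]
force: [-0.2, 0.5, -1.9]
opening: 0.265
grasp_force: 30.0
```

The force fell to zero at yaw −18°, so the hex has engaged. I press on down.

Emit:
{"fn": "drive_tool", "kwargs": {"motion": [[[0,0,1],[0,0,0]],[[0,0,1],[0,0,0]],[[0,0,1],[0,0,0]],[[0,0,1],[0,0,0]],[[0,0,0],[0,0,0]]]}}

```text
time_s: 16.5
position: [0.4934, 0.1363, 0.1669]
tcp_rot: [[0.954, -0.301, 0.0], [-0.301, -0.954, 0.0], [0.0, -0.0, -1.0]]
force: [1.1, -0.4, -0.9]
opening: 0.271
grasp_force: 30.0
```

Emit:
{"fn": "drive_tool", "kwargs": {"motion": [[[0,0,1],[0,0,0]],[[0,0,1],[0,0,0]],[[0,0,1],[0,0,0]],[[0,0,1],[0,0,0]],[[0,0,0],[0,0,0]]]}}

```text
time_s: 17.0
position: [0.4936, 0.1362, 0.1635]
tcp_rot: [[0.954, -0.301, 0.001], [-0.301, -0.954, -0.0], [0.001, -0.0, -1.0]]
force: [0.7, -0.2, 2.2]
opening: 0.267
grasp_force: 30.0
```

Emit:
{"fn": "drive_tool", "kwargs": {"motion": [[[0,0,1],[0,0,0]],[[0,0,1],[0,0,0]],[[0,0,0],[0,0,0]]]}}

```text
time_s: 17.3
position: [0.4939, 0.1363, 0.1633]
tcp_rot: [[0.954, -0.301, 0.002], [-0.301, -0.954, -0.0], [0.002, -0.001, -1.0]]
force: [-1.5, -0.3, 16.3]
opening: 0.268
grasp_force: 30.1
```

Run:
```python
from h import *
st=read_state();print(st["time_s"],st["position"],st["moment"],st["force"])
a=cv2.imread("pics/s5.png");b=capture("side")[:,:,::-1];
c=[cv2.resize(q[110:240,170:310],(400,372),interpolation=cv2.INTER_CUBIC) for q in (a,b)]
cv2.imwrite("pics/f.png",np.hstack(c))
```

```text
17.3 [0.49388208 0.13626454 0.16333347] [-0.01761743  0.42259039  0.03304824] [-1.45766274 -0.29961878 16.3467082 ]
```

View pics/f.png

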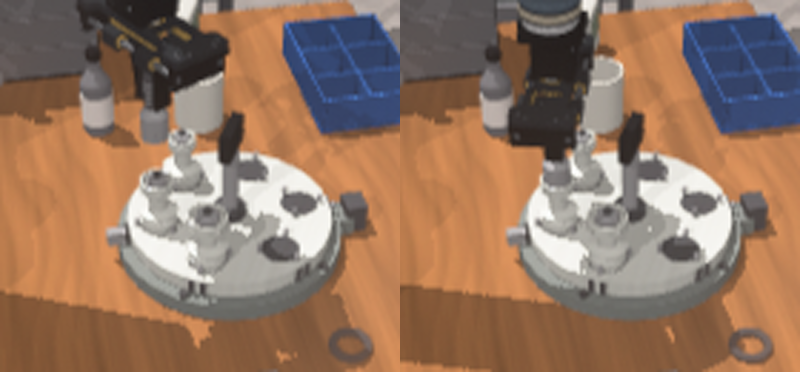

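In f.png, left is before and right is after: the socket at (555,170) is down in the cup of the pointer hub, and the other two hubs are still in their nests. The floor contact came at TCP z 0.163, as expected. I ease the push, check, and hand in.

Emit:
{"fn": "drive_tool", "kwargs": {"motion": [[[0,0,-1],[0,0,0]],[[0,0,0],[0,0,0]],[[0,0,0],[0,0,0]],[[0,0,0],[0,0,0]]]}}

```text
time_s: 17.75
position: [0.4938, 0.1362, 0.1634]
tcp_rot: [[0.954, -0.301, 0.002], [-0.301, -0.954, -0.0], [0.002, -0.0, -1.0]]
force: [-1.0, 0.6, 9.8]
opening: 0.267
grasp_force: 30.1
```

```bash
python3 -c "from rig import hand_in; print(hand_in())"
```

```text
the job is handed in; nothing more can be done
None
```

I turned the fixture one detent counterclockwise, and the middle socket fits the hub now at the pointer: it is fully seated on the nut and still in the gripper. It was the only socket I tried, chosen by the nut size seen in the camera, so none had to go back on the mat. The job was handed in at about 18 s.

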